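# Refit the D-bore knob on a rolling-shelf drive

## Task

Pick up the loose black knob and fit it on the upright D-shaft of the grey drive unit: set it on the shaft, find by feel or sight the angle at which the flats match, and push it down until it snaps fully home on the collar, then let go. Press gently while the flats do not match yet (never force it), and leave the other things on the bench where they are.

Things in the scene. Friction and masses are not known exactly. Their poses are not given: they have to be found in the camera images.
- knob_grip (a point): Centre, half-way up, of the loose black plastic knob, 52 mm tall, standing bore down: a skirt 60 mm across, 8 mm tall; above it a block 48 mm long (x), 40 mm wide (y) with flat sides, to be gripped across the 40 mm, 10 to 50 mm above the underside; on its upper half a wedge nose to 35 mm from the axis at +x. z up along the axis. About 0.16 kg.
- knob: The same knob; origin at the centre of its underside. Bore, open below on the axis: mouth 32 mm across narrowing to 26 mm over 5 mm, then round 26 mm up to 9 mm from the underside, and from there up a D of 26 mm with its flat 4.8 mm from the axis, facing the nose side (+x), up to 33 mm from it.
- shaft_tip (a point): Centre of the top end of the drive unit's upright steel D-shaft, 94 mm above the bench; 24 mm in diameter, one flat 3.5 mm from its axis over its full length. Axes are the HOUSING's (z up): the flat faces the housing's +x to within 1.0 rad either way; its exact angle is not measured and must be seen or felt. The gear train holds the shaft stiffly.
- collar (a point): Centre of the shaft's collar face, 32 mm below the tip; collar 88 mm across. At the flat's side and opposite stand spring catches, 17 mm tall, 32 mm from the axis. Knob aligned: slides on freely till its skirt meets them (underside about 15 mm above the collar), then takes some 8 to 15 N until they snap over the skirt; home = underside on the collar.
- drive: The drive unit: grey housing fixed to the bench, 145 x 170 x 50 mm; origin on the bench under the shaft axis, axes as shaft_tip. At any angle the knob slips 9 mm over the shaft (underside 23 mm above the collar); it stops there unless the flats match within about 0.12 rad. Over 60 N of contact force between knob and drive unit damages it.
- screwdriver: Bystander: screwdriver lying on the bench between knob and drive unit, about 0.2 m long. Leave alone.
- wrench: Bystander: open wrench lying on the bench. Leave alone.
- grease_can: Bystander: metal can 66 mm across, 90 mm tall. Leave alone.
- handwheel: Bystander: black three-arm handwheel lying flat, 0.2 m across. Leave alone.
- carton: Bystander: brown carton 110 x 150 x 70 mm. Leave alone.
- part_box: Bystander: white parts box 120 x 70 x 60 mm. Leave alone.
- tape: Bystander: roll of tape 90 mm across, 24 mm tall. Leave alone.
Not all that is in view belongs to the job. What is shaped like the drive but orange or yellow is not meant.

How it is judged (in metres and radians):
At the end, for the whole second after the job is handed in: The knob sits fully home on the shaft, snapped under the catches: underside within 2 mm of the collar, axis within 4 mm of the shaft's, upright within 0.06 rad, at rest and released (z of knob_grip in the frame of shaft_tip between -0.008 and -0.004 m and horizontal distance between knob_grip and shaft_tip below 0.004 m and angle between knob_grip's own z axis and vertical below 0.06 rad and linear speed of knob below 0.02 m/s and contact force between the fingers and knob below 0.1 N); the robot touches nothing.
It fails at once if the knob is pressed on the drive unit with more than 60 N (contact force between knob and drive above 60 N).
It fails at once if the drive unit is struck or pushed by the robot with more than 25 N (contact force between any of the arm, the fingers and drive above 25 N).
It fails at once if a bystander is moved more than 25 mm (distance of any of screwdriver, wrench, grease_can, handwheel, carton, part_box, tape from where it was at the start of the episode above 0.025 m).
It also fails if it takes over 72 s, if anything falls off the work surface, if the arm or the gripper's body presses on something with over 40 N, if the wrist force passes 120 N, or if a joint passes its speed limit or range.

## Robot

A 7-joint arm with a two-finger parallel gripper is mounted at the origin on the work surface. World frame = base frame: x ahead of the robot, y to its left, z up, the work surface at z = 0. Lengths are in m, angles in degrees, forces in N, time in s.
With the tool pointing down it reaches from about 0.35 to 0.9 m from the base axis. Payload 7.2 kg.
Tool frame: the origin (TCP) lies between the finger pads; the fingertips stand 11 mm ahead of it and the grasp point (between the pads) lies 8 mm behind it; z points along the fingers, x is the direction in which the jaws open and shut, and the axes are right-handed (so a half turn about z gives the same grasp; the last joint's range is limited). The gripper opens to 85 mm and grips with 20 to 120 N. Pads are 22 mm wide; open, the fingers measure 114 mm over their backs; the gripper's body (76 mm by 85 mm) begins 54 mm behind the grasp point. The pads swing forward as they close: fully open they stand 13 mm farther back than shut.
Start: joints at [-72.204, 23.554, -0.728, 91.456, 0.321, 64.991, -4.71], TCP at [0.231, 0.581, 0.242] pointing down, gripper open.
Joint ranges: [-169.25, 169.25], [-16.82, 113.86], [-84.01, 82.57], [7.8, 145.47], [-59.2, 239.2], [7.22, 106.19], [-163.78, 163.78]. Speed limits (degrees/s): [136.94, 136.94, 172.46, 172.46, 180, 180, 180].

## Interface

Orientations are given as [roll, pitch, yaw] about the fixed x, y, z axes, in that order (R = Rz(yaw) Ry(pitch) Rx(roll)).
In Python, from bench import manip gives the robot as it stands.
- The arm moves only by the shell command python3 -m inch 'ROWS' [OPENING] [FORCE]. ROWS is a JSON object of lists of equal length, an entry for each row: "slide": the shift along the world's x, y, z in cm, a list of three; "twist": the turn, a rotation vector about the world's x, y, z in rad, a list of three. A call has 1 to 12 rows; each row is the pose to reach, as a shift and turn from the pose commanded when the call began; what a row does not reach only later rows make up. A row lasts 1/10 s, in which the tool goes at most 50 mm and 8.59 degrees, less where a joint would pass 70% of its speed; a pose out of reach is approached as far as the arm can. A call with a gripper value outside its range is refused whole. OPENING is the opening, from 0 (shut) to 1 (fully open), set as the call begins (- or left out, the last holds). The fingers move at their own pace and stop on an object; FORCE is the grip in N (left out, the last holds). Time passes only in rows, so rows that repeat a pose let the fingers close. It gives the time, the measured TCP pose, the force and the opening at its end, in the units of the state.
- manip.read_state(): the state, without advancing time (a new reading comes with each control period).
- manip.grab_frame(name): name is "scene" or "top" or "wrist"; returns a dict with "img" (480x640x3 uint8, red, green, blue), "fx", "fy", "cx", "cy" (pixels), "k1" (the pictures are not rectified: a ray, as slopes to the right and down, at radius r is drawn at 1 + k1 r^2 times it, then the intrinsics apply), "R" (3x3) and "t" (3): a world point X has camera coordinates R X + t. Camera axes: x right, y down, z forward; pixel columns grow to the right and rows downward; lengths in m; the calibration is good to about 2 mm. A picture is of the moment at which its call begins. There is no depth.
- manip.sign_off(): hands the job in, once; it reports no verdict.
The state is a dict: "time_s": time; "joint_positions": joint angles; "joint_velocities": joint speeds; "tau": joint torques, N m; "tcp_pos": TCP position; "eef_rot": TCP orientation; "force": force on the tool from outside, world axes, zero at the start; "ft_torque": the same for the moment, N m; "opening": finger opening in m.
Only numpy, scipy, OpenCV 4.12 (cv2) and the standard library are available. Lean on these libraries where they do the work, as an engineer would, in place of code of your own. Each camera call takes 0.05 s, during which the arm holds its last target.

## Working session

There is one attempt and no reset: what is moved stays moved. The work goes in short steps, Python scripts to look and compute and a shell command to move; the robot and the scene stay as the last step left them, time stands still between calls to the robot, and variables do not carry over. Pictures are saved under pics/ and viewed, and the job is handed in when it is done.

```bash
mkdir -p pics; ls; python3 - <<'E'
from bench import manip
import cv2
s=manip.read_state(); print({k:s[k] for k in s})
for n in ["scene","top","wrist"]:
    f=manip.grab_frame(n); cv2.imwrite(f"pics/{n}0.png",f["img"][:,:,::-1])
    print(n,f["fx"],f["fy"],f["cx"],f["cy"],f["k1"],f["R"],f["t"])
E
```

```text
pics
{'time_s': 0.0, 'joint_positions': array([-72.20113791,  23.60028044,  -0.73072432,  91.50358276,
         0.32200373,  64.98966363,  -4.71018694]), 'joint_velocities': array([ 0.02027967, -0.01458653, -0.0826053 ,  0.03134951,  0.06267154,
       -0.00474044,  0.02801639]), 'tau': array([ 3.87477403e-04, -6.00633001e+01,  6.81795739e-01, -2.99399793e+01,
        1.36425943e-02,  1.10751379e-02,  8.13204970e-07]), 'tcp_pos': array([0.23100285, 0.58023658, 0.2414533 ]), 'eef_rot': array([1.79993435e+02, 9.12365415e-02, 6.82971636e+01]), 'force': array([ 0.40715441, -0.51946003,  0.50511737]), 'ft_torque': array([-0.00669642,  0.0078094 ,  0.01198332]), 'opening': 0.08539455874170522}
scene 525.5655417473438 525.5655417473438 320.07310478122116 235.3387895620343 -0.11004258386316397 [[ 0.42494966  0.9052137  -0.00243853]
 [ 0.71337718 -0.33654848 -0.61467725]
 [-0.55723495  0.2594673  -0.78877496]] [-0.18680347 -0.31347796  1.6446118 ]
top 493.73824840455893 493.73824840455893 312.6197483445201 235.40340264675194 0.005323124284492547 [[-0.01214161 -0.99989444 -0.00798026]
 [-0.99391303  0.01294215 -0.10940475]
 [ 0.10949648  0.00660334 -0.99396525]] [0.00868487 0.50528781 1.42017813]
wrist 416.61654259291635 416.61654259291635 318.56590673043655 240.27039675941606 -0.016082126966878392 [[ 0.37016736  0.92896159 -0.00254702]
 [ 0.8900847  -0.35388834  0.2872495 ]
 [ 0.26594239 -0.10859745 -0.95785241]] [-0.62319011 -0.03756374  0.38010781]
```

View pics/scene0.png

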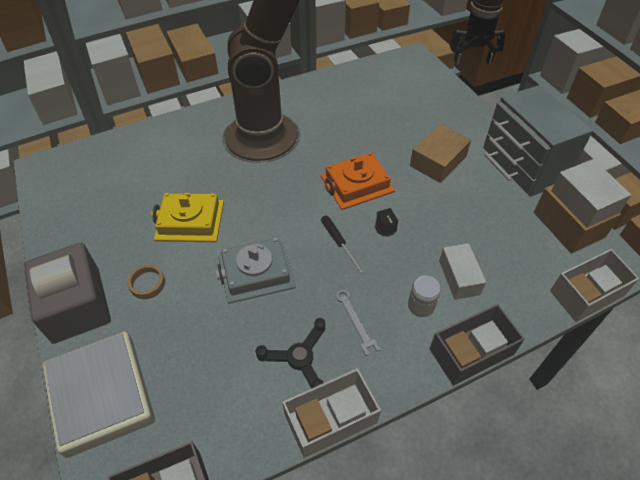

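View pics/top0.png

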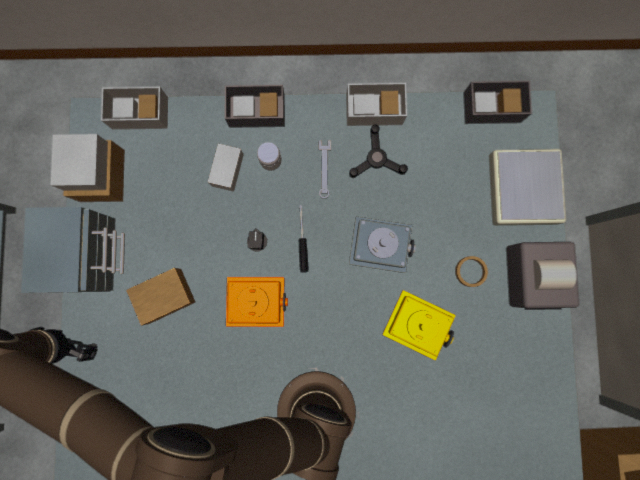

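View pics/wrist0.png

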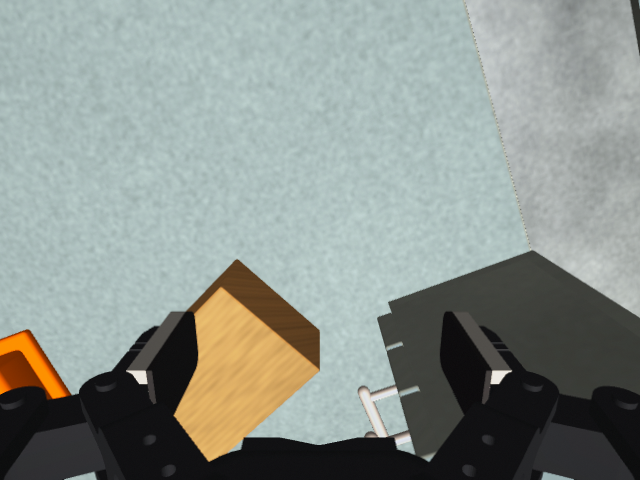

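The grey drive is at top (384,242) and scene (255,265). The orange one at top (256,302) and the yellow at top (420,325) are decoys. The only loose black knob is at top (256,240) and scene (387,222). The handwheel at top (377,158) is a bystander. I'll confirm these in crops.

```bash
cat > h.py <<'E'
import numpy as np, cv2
from bench import manip
def cam(f):
    K=np.array([[f["fx"],0,f["cx"]],[0,f["fy"],f["cy"]],[0,0,1.]]); D=np.array([f["k1"],0,0,0.])
    return K,D,np.array(f["R"]),np.array(f["t"])
def proj(f,X):
    K,D,R,t=cam(f); return cv2.projectPoints(np.atleast_2d(X).astype(float),cv2.Rodrigues(R)[0],t,K,D)[0][:,0]
def unproj(f,uv,z):
    K,D,R,t=cam(f); n=cv2.undistortPoints(np.array(uv,float).reshape(-1,1,2),K,D)[:,0]
    d=np.c_[n,np.ones(len(n))]@R; c=-R.T@t
    return c+d*((np.broadcast_to(z,len(n))-c[2])/d[:,2])[:,None]
def crop(img,x0,y0,x1,y1,s,name):
    cv2.imwrite("pics/"+name,cv2.resize(img[y0:y1,x0:x1,::-1],None,fx=s,fy=s,interpolation=cv2.INTER_CUBIC))
E
python3 - <<'E'
from h import *
f=manip.grab_frame("top"); g=manip.grab_frame("scene")
a=cv2.resize(f["img"][200:280,225:305],(400,400),interpolation=2); b=cv2.resize(f["img"][205:285,345:425],(400,400),interpolation=2)
c=cv2.resize(g["img"][195:255,350:425],(400,320),interpolation=2); d=cv2.resize(g["img"][225:305,210:310],(400,320),interpolation=2)
cv2.imwrite("pics/c1.png",np.hstack([a,b])[:,:,::-1]);cv2.imwrite("pics/c2.png",np.hstack([c,d])[:,:,::-1])
print(unproj(f,[[256,240],[384,242]],[.05,.062]),unproj(g,[[387,222],[255,262]],[.03,.062]))
E
```

```text
[[ 0.49168668  0.16578206  0.05      ]
 [ 0.47998593 -0.2014493   0.062     ]] [[ 0.49572106  0.16945005  0.03      ]
 [ 0.49012156 -0.19778517  0.062     ]]
```

View pics/c1.png

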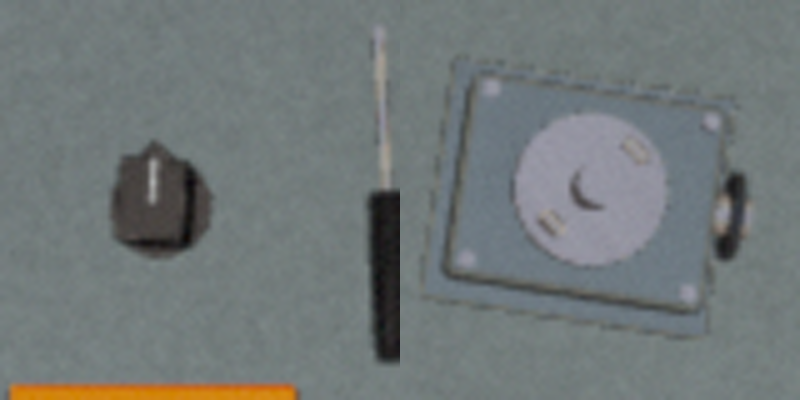

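View pics/c2.png

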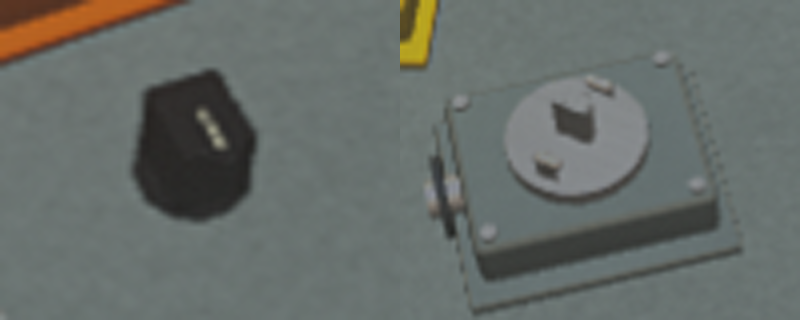

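The crops agree. The knob stands at about (0.494, 0.167) with its nose toward world +x. The drive's shaft is at about (0.485, -0.20), with its dark flat facing the scene camera. The catches lie along a line at about -50°, so the flat faces roughly yaw -50°. Next I move over the knob for a wrist view.

```bash
python3 -m inch '{"slide":[[1,-1.5,0.2],[4,-6,0.5],[7,-10.5,1],[10,-15.5,1.5],[12.5,-20,2],[15,-24,2],[17.5,-28,2],[20,-32,2],[22,-35.5,2],[23.5,-38,2],[24.5,-39.5,2],[25,-40,2]],"twist":[[0,0,0.02],[0,0,0.06],[0,0,0.1],[0,0,0.14],[0,0,0.18],[0,0,0.22],[0,0,0.26],[0,0,0.3],[0,0,0.34],[0,0,0.36],[0,0,0.37],[0,0,0.38]]}' 1 40
python3 - <<'E'
from h import *
f=manip.grab_frame("wrist"); cv2.imwrite("pics/w1.png",f["img"][:,:,::-1])
s=manip.read_state(); print(s["time_s"],s["tcp_pos"],s["eef_rot"],s["force"])
print(-f["R"].T@f["t"])
E
```

```text
time_s: 1.45
tcp_pos: [0.4821, 0.1784, 0.2624]
eef_rot: [180.0, 0.0, 89.9]
force: [0.3, 0.7, -0.2]
opening: 0.0851
1.5 [0.48230965 0.1789616  0.262348  ] [1.79966862e+02 2.19339160e-02 8.99770008e+01] [0.3337581  0.32733503 1.59515091]
[0.40882353 0.17799672 0.39413751]
```

View pics/w1.png

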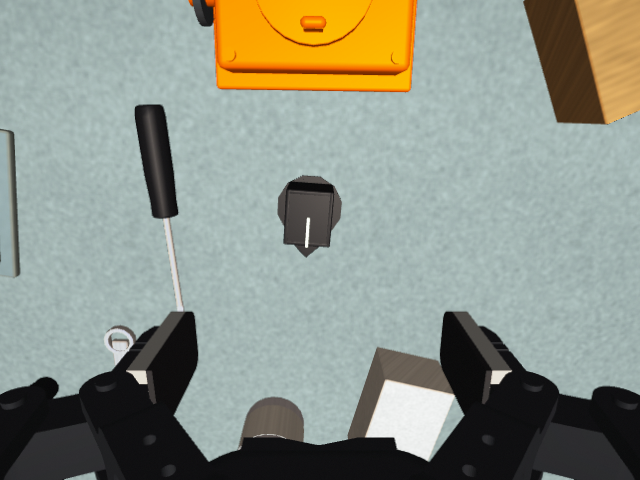

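```bash
python3 - <<'E'
from h import *
f=manip.grab_frame("wrist"); crop(f["img"],260,160,360,270,5,"w1c.png")
E
```

```text
(no output)
```

View pics/w1c.png

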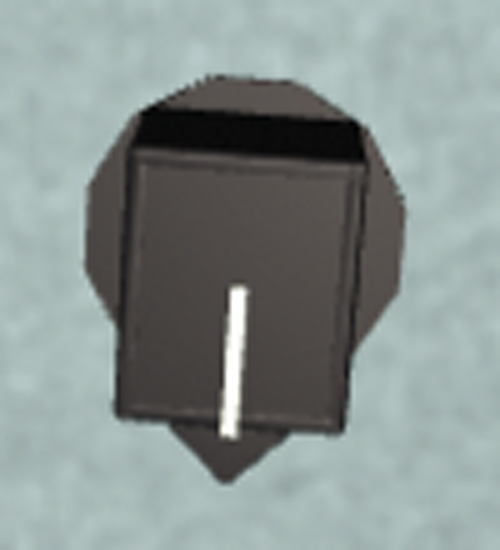

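```bash
python3 - <<'E'
from h import *
f=manip.grab_frame("wrist")
P=np.array([[137,150],[365,160],[343,432],[118,415],[225,485],[238,288],[230,437]])/5+[260,160]-.4
X=unproj(f,P,.052); print(X.round(4))
c=X[:4].mean(0);print("block centre",c, "sides",np.linalg.norm(np.diff(X[[0,1,2,3,0]],axis=0),axis=1))
for i,j in [(0,3),(1,2),(5,6)]: 
    d=X[j]-X[i];print(np.degrees(np.arctan2(d[1],d[0])))
d=X[0]-X[1];print(np.degrees(np.arctan2(d[1],d[0]))+90);d=X[3]-X[2];print(np.degrees(np.arctan2(d[1],d[0]))+90)
S=np.array([[85,232],[405,235],[245,76]])/5+[260,160]
print(unproj(f,S,.007))
E
```

```text
[[0.4669 0.1533 0.052 ]
 [0.4686 0.191  0.052 ]
 [0.5158 0.1877 0.052 ]
 [0.5127 0.149  0.052 ]
 [0.5254 0.1673 0.052 ]
 [0.4904 0.1698 0.052 ]
 [0.5167 0.1682 0.052 ]]
block centre [0.49100952 0.17027938 0.052     ] sides [0.03776925 0.04733923 0.03877355 0.04603649]
-5.317942091125065
-4.05329487575371
-3.4558236748756697
-2.5456762298834974
-4.526528137754852
[[0.49064756 0.14001905 0.007     ]
 [0.49123712 0.20062972 0.007     ]
 [0.46118112 0.17052474 0.007     ]]
```

```bash
python3 -m inch '{"slide":[[0.3,-0.3,-1],[0.6,-0.6,-3],[0.9,-0.9,-5.5],[0.9,-0.9,-8],[0.9,-0.9,-10.5],[0.9,-0.9,-13],[0.9,-0.9,-15],[0.9,-0.9,-16.5],[0.9,-0.9,-17.5],[0.9,-0.9,-18],[0.9,-0.9,-18],[0.9,-0.9,-18]],"twist":[[0,0,-0.02],[0,0,-0.04],[0,0,-0.07],[0,0,-0.07],[0,0,-0.07],[0,0,-0.07],[0,0,-0.07],[0,0,-0.07],[0,0,-0.07],[0,0,-0.07],[0,0,-0.07],[0,0,-0.07]]}'
python3 - <<'E'
from h import *
f=manip.grab_frame("wrist"); cv2.imwrite("pics/w2.png",f["img"][:,:,::-1])
s=manip.read_state(); print(s["time_s"],s["tcp_pos"],s["eef_rot"],s["force"])
print(proj(f,[[.491,.170,.052]]))
E
```

```text
time_s: 2.8
tcp_pos: [0.4904, 0.172, 0.0827]
eef_rot: [180.0, -0.0, 86.1]
force: [-0.1, -0.2, -0.3]
opening: 0.0853
2.85 [0.49056838 0.171988   0.0829653 ] [ 1.79940581e+02 -3.96559136e-02  8.60573651e+01] [-0.80716208  0.36499234 -0.29119771]
[[315.8596039  297.12154649]]
```

View pics/w2.png

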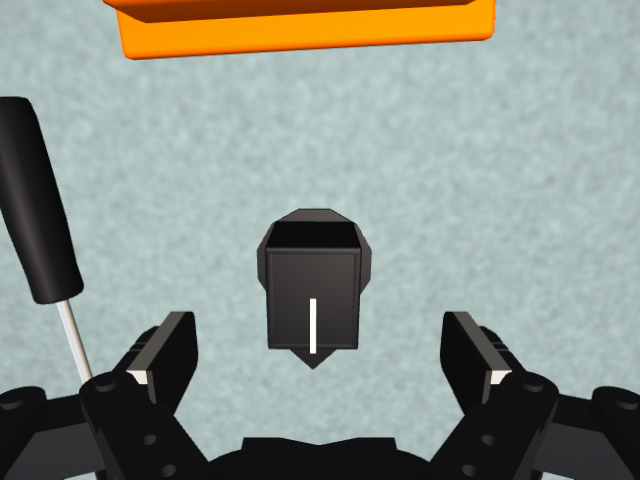

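The knob is square between the jaws and its top centre is near (313,298), as predicted. I lower onto it and close.

```bash
python3 -m inch '{"slide":[[0.05,-0.1,-1],[0.05,-0.2,-2.5],[0.05,-0.2,-4],[0.05,-0.2,-5],[0.05,-0.2,-5.6],[0.05,-0.2,-5.6],[0.05,-0.2,-5.6]],"twist":[[0,0,0],[0,0,0],[0,0,0],[0,0,0],[0,0,0],[0,0,0],[0,0,0]]}'
python3 -m inch '{"slide":[[0,0,0],[0,0,0],[0,0,0],[0,0,0],[0,0,0],[0,0,0],[0,0,0],[0,0,0],[0,0,0],[0,0,0]],"twist":[[0,0,0],[0,0,0],[0,0,0],[0,0,0],[0,0,0],[0,0,0],[0,0,0],[0,0,0],[0,0,0],[0,0,0]]}' 0.1 60
python3 - <<'E'
from h import *
f=manip.grab_frame("wrist"); cv2.imwrite("pics/w3.png",f["img"][:,:,::-1])
s=manip.read_state(); print(s["time_s"],s["tcp_pos"],s["eef_rot"],s["force"],s["opening"])
E
```

```text
time_s: 3.55
tcp_pos: [0.4909, 0.1697, 0.0265]
eef_rot: [180.0, -0.0, 86.1]
force: [-1.0, -0.0, -0.3]
opening: 0.0854
time_s: 4.55
tcp_pos: [0.491, 0.1699, 0.0268]
eef_rot: [180.0, -0.0, 86.1]
force: [-1.1, -0.9, 5.7]
opening: 0.0397
4.6 [0.49096055 0.16980412 0.02682702] [ 1.79960578e+02 -2.70484046e-02  8.60549559e+01] [-1.23573336 -0.52301225  4.71119552] 0.039187127449810635
```

View pics/w3.png

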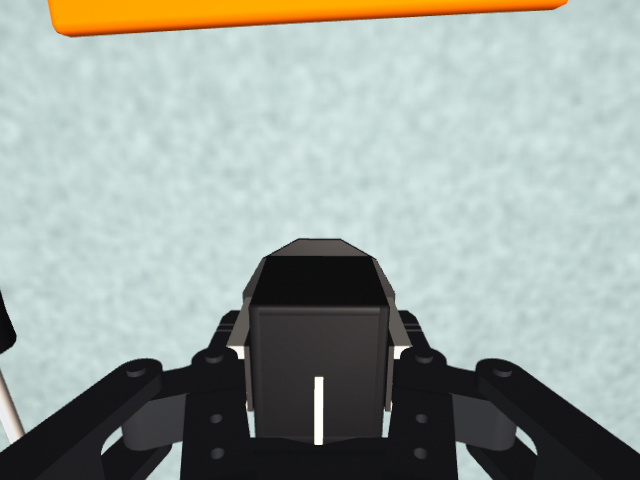

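Gripped at an opening of 39.7 mm. I lift and carry it to a viewing pose near the drive.

```bash
python3 -m inch '{"slide":[[0,0,0.5],[0,0,2],[0,0,4.5],[0,0,7.5],[0.5,-1,10.5],[1,-4,13.5],[1.5,-8,16.5],[2,-12,19],[2.4,-16,21],[2.4,-20,22],[2.4,-24,22],[2.4,-27,22]],"twist":[[0,0,0],[0,0,0],[0,0,0],[0,0,0],[0,0,0],[0,0,0],[0,0,0],[0,0,0],[0,0,0],[0,0,0],[0,0,0],[0,0,0]]}'
python3 -m inch '{"slide":[[0,-2.5,0],[0,-5,0],[0,-7.5,0],[0,-9,0],[0,-10,0],[0,-10,0],[0,-10,0]],"twist":[[0,0,0],[0,0,0],[0,0,0],[0,0,0],[0,0,0],[0,0,0],[0,0,0]]}'
python3 - <<'E'
from h import *
f=manip.grab_frame("wrist"); cv2.imwrite("pics/w4.png",f["img"][:,:,::-1])
s=manip.read_state(); print(s["time_s"],s["tcp_pos"],s["eef_rot"],s["force"],s["opening"])
E
```

```text
time_s: 5.8
tcp_pos: [0.514, -0.1032, 0.2469]
eef_rot: [180.0, 0.0, 85.9]
force: [-0.1, -0.4, -2.5]
opening: 0.0392
time_s: 6.5
tcp_pos: [0.5146, -0.1995, 0.2461]
eef_rot: [-180.0, -0.0, 86.1]
force: [-0.1, 0.5, -2.2]
opening: 0.0395
6.55 [ 0.51471738 -0.19908407  0.24614687] [-1.79976851e+02 -4.27351062e-02  8.61294904e+01] [ 0.3374413  -1.03983546 -1.85356995] 0.03931071931445282
```

View pics/w4.png

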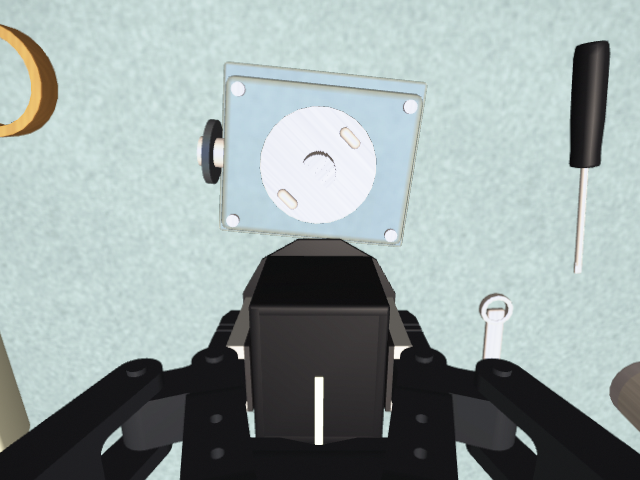

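```bash
python3 - <<'E'
from h import *
f=manip.grab_frame("wrist"); 
im=f["img"][95:235,250:390]; im=np.clip((im.astype(float)-120)*1.9,0,255).astype(np.uint8)
cv2.imwrite("pics/w4c.png",cv2.resize(im[:,:,::-1],None,fx=4,fy=4,interpolation=cv2.INTER_CUBIC))
E
```

```text
(no output)
```

View pics/w4c.png

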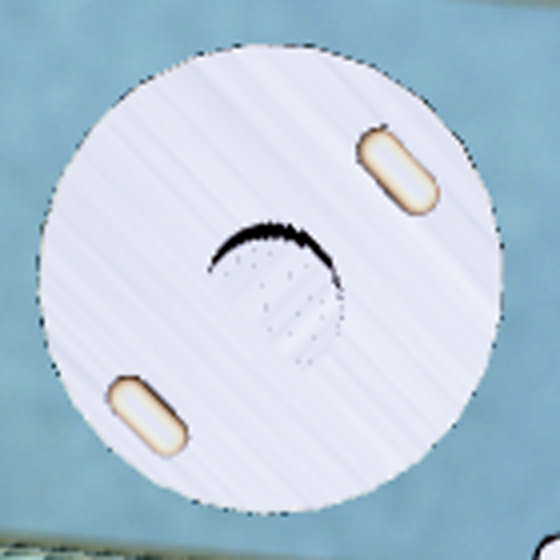

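```bash
python3 - <<'E'
from h import *
f=manip.grab_frame("wrist")
q=lambda p:np.array(p,float)/4+[250,95]-.4
C=unproj(f,q([[398,170],[147,416]]),.079); d=C[1]-C[0]
print(C,C.mean(0),np.linalg.norm(d),np.degrees(np.arctan2(d[1],d[0])))
A=unproj(f,q([[208,272],[305,365]]),.094);print(A,A.mean(0)); e=A[1]-A[0];a=np.degrees(np.arctan2(e[1],e[0]));print(a-90, np.linalg.norm(e))
# collar ellipse extents
E=unproj(f,q([[40,280],[502,280],[270,44],[270,514]]),.062);print(E, (E[0,1]+E[1,1])/2,(E[2,0]+E[3,0])/2)
t=C.mean(0); n=d/np.linalg.norm(d)
print("flat mid implies axis",A.mean(0)-n*.0035)
E
```

```text
[[ 0.45743007 -0.17457943  0.079     ]
 [ 0.49784083 -0.22217043  0.079     ]] [ 0.47763545 -0.19837493  0.079     ] 0.06243342432270885 -49.664544000149135
[[ 0.47120561 -0.20833821  0.094     ]
 [ 0.48803789 -0.19301257  0.094     ]] [ 0.47962175 -0.20067539  0.094     ]
-47.68242125526277 0.02276402071907009
[[ 0.47385583 -0.24147261  0.062     ]
 [ 0.47972062 -0.15488001  0.062     ]
 [ 0.43460415 -0.19546325  0.062     ]
 [ 0.52200456 -0.20147042  0.062     ]] -0.19817631106358857 0.4783043573149108
flat mid implies axis [ 0.47735634 -0.19800745  0.094     ]
```

The axis is at (0.4777, -0.1983) and the flat faces about -49.6°. The sizes match: catch spacing 62 mm, chord 22.8 mm. I turn the knob by -0.80 rad and hover above the shaft.

```bash
python3 -m inch '{"slide":[[-0.5,0,0],[-1.2,0.1,-0.5],[-2,0.1,-1.5],[-2.8,0.1,-3],[-3.4,0.1,-4.5],[-3.7,0.1,-6],[-3.7,0.1,-7.5],[-3.7,0.1,-9],[-3.7,0.1,-10],[-3.7,0.1,-10.3],[-3.7,0.1,-10.3],[-3.7,0.1,-10.3]],"twist":[[0,0,-0.05],[0,0,-0.15],[0,0,-0.25],[0,0,-0.37],[0,0,-0.49],[0,0,-0.6],[0,0,-0.7],[0,0,-0.76],[0,0,-0.8],[0,0,-0.8],[0,0,-0.8],[0,0,-0.8]]}'
python3 - <<'E'
from h import *
f=manip.grab_frame("wrist"); cv2.imwrite("pics/w5.png",f["img"][:,:,::-1])
g=manip.grab_frame("scene"); crop(g["img"],200,170,320,290,5,"s5.png")
s=manip.read_state(); print(s["time_s"],s["tcp_pos"],s["eef_rot"],s["force"],s["opening"],s["joint_positions"])
E
```

```text
time_s: 7.85
tcp_pos: [0.478, -0.1994, 0.1439]
eef_rot: [180.0, -0.0, 40.3]
force: [0.1, -0.5, -1.5]
opening: 0.0395
7.95 [ 0.47803184 -0.19946879  0.14393814] [ 1.79952346e+02 -4.82488442e-02  4.02502069e+01] [-0.2010941   0.29791842 -1.76675008] 0.039503902912540294 [ -5.49455364  21.09796756  28.63256713 113.8875392  -13.42105471
  48.12786483  70.78631382]
```

View pics/w5.png

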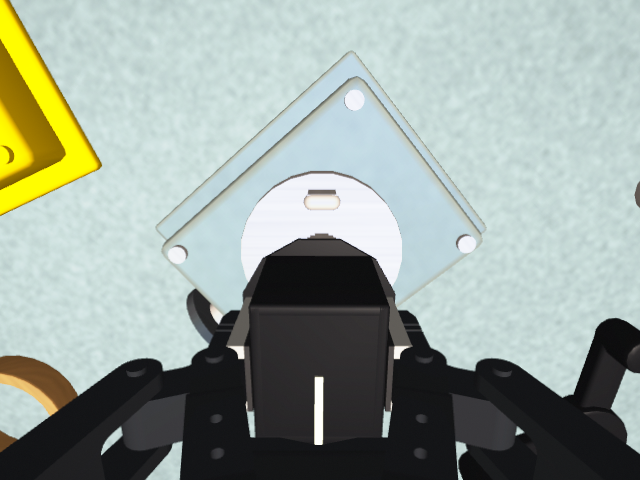

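View pics/s5.png

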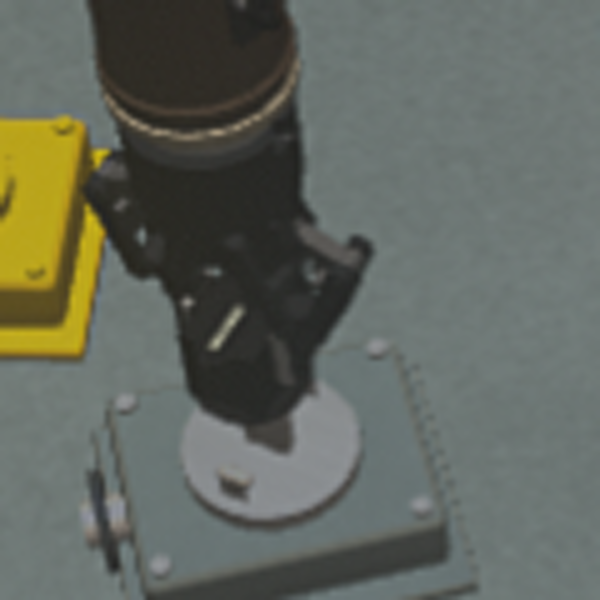

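The rear catch is horizontal and centred on the knob at (322,201), so yaw and centring are good. I descend gently and watch the force.

```bash
python3 -m inch '{"slide":[[0,0.1,-0.5],[0,0.1,-1],[0,0.1,-1.5],[0,0.1,-2],[0,0.1,-2.4],[0,0.1,-2.7],[0,0.1,-2.9],[0,0.1,-2.9]],"twist":[[0,0,0],[0,0,0],[0,0,0],[0,0,0],[0,0,0],[0,0,0],[0,0,0],[0,0,0]]}'
python3 -m inch '{"slide":[[0,0,-0.1],[0,0,-0.2],[0,0,-0.3],[0,0,-0.4],[0,0,-0.5],[0,0,-0.5]],"twist":[[0,0,0],[0,0,0],[0,0,0],[0,0,0],[0,0,0],[0,0,0]]}'
```

```text
time_s: 8.75
tcp_pos: [0.4772, -0.1978, 0.1138]
eef_rot: [-179.9, 0.0, 40.2]
force: [-0.0, 2.2, -3.7]
opening: 0.0392
time_s: 9.35
tcp_pos: [0.4774, -0.1978, 0.1091]
eef_rot: [-179.9, -0.0, 40.2]
force: [-2.9, 3.7, -0.2]
opening: 0.0391
```

```bash
python3 -m inch '{"slide":[[-0.05,0.05,-0.1],[-0.05,0.05,-0.2],[-0.05,0.05,-0.3],[-0.05,0.05,-0.4],[-0.05,0.05,-0.4]],"twist":[[0,0,0],[0,0,0],[0,0,0],[0,0,0],[0,0,0]]}'
```

```text
time_s: 9.85
tcp_pos: [0.4772, -0.1977, 0.1051]
eef_rot: [-180.0, -0.0, 40.2]
force: [-1.0, 3.9, -2.0]
opening: 0.0392
```

Past the 9 mm stop with low force, so the flats match. I press on through the catches in small steps.

```bash
python3 -m inch '{"slide":[[0,0.03,-0.1],[0,0.03,-0.2],[0,0.03,-0.3],[0,0.03,-0.4],[0,0.03,-0.4]],"twist":[[0,0,0],[0,0,0],[0,0,0],[0,0,0],[0,0,0]]}' - 80
python3 -m inch '{"slide":[[0,0,-0.1],[0,0,-0.2],[0,0,-0.3],[0,0,-0.4],[0,0,-0.4]],"twist":[[0,0,0],[0,0,0],[0,0,0],[0,0,0],[0,0,0]]}'
```

```text
time_s: 10.35
tcp_pos: [0.4773, -0.1976, 0.1012]
eef_rot: [180.0, -0.0, 40.2]
force: [-0.5, 3.4, -0.9]
opening: 0.039
time_s: 10.85
tcp_pos: [0.4773, -0.1975, 0.0974]
eef_rot: [180.0, -0.0, 40.2]
force: [-1.6, 3.8, 3.5]
opening: 0.039
```

```bash
python3 -m inch '{"slide":[[0,0,-0.1],[0,0,-0.2],[0,0,-0.3],[0,0,-0.3]],"twist":[[0,0,0],[0,0,0],[0,0,0],[0,0,0]]}'
python3 -m inch '{"slide":[[0,0,-0.1],[0,0,-0.2],[0,0,-0.3],[0,0,-0.3]],"twist":[[0,0,0],[0,0,0],[0,0,0],[0,0,0]]}'
```

```text
time_s: 11.25
tcp_pos: [0.4772, -0.1975, 0.0941]
eef_rot: [180.0, 0.0, 40.2]
force: [-0.5, 2.5, -0.0]
opening: 0.0389
time_s: 11.65
tcp_pos: [0.4769, -0.1976, 0.0909]
eef_rot: [-180.0, 0.0, 40.2]
force: [0.8, 2.0, -3.4]
opening: 0.0392
```

```bash
python3 -m inch '{"slide":[[0,0,-0.1],[0,0,-0.2],[0,0,-0.2]],"twist":[[0,0,0],[0,0,0],[0,0,0]]}'
python3 -m inch '{"slide":[[0,0,-0.05],[0,0,-0.1],[0,0,-0.1]],"twist":[[0,0,0],[0,0,0],[0,0,0]]}'
python3 - <<'E'
from h import *
f=manip.grab_frame("wrist"); cv2.imwrite("pics/w6.png",f["img"][:,:,::-1])
g=manip.grab_frame("scene"); crop(g["img"],200,190,320,310,5,"s6.png")
E
```

```text
time_s: 11.95
tcp_pos: [0.477, -0.1976, 0.0892]
eef_rot: [-180.0, 0.0, 40.2]
force: [-0.6, 2.0, -2.0]
opening: 0.039
time_s: 12.25
tcp_pos: [0.4771, -0.1976, 0.0889]
eef_rot: [-180.0, -0.0, 40.2]
force: [-3.6, 3.4, 7.1]
opening: 0.0391
```

View pics/w6.png

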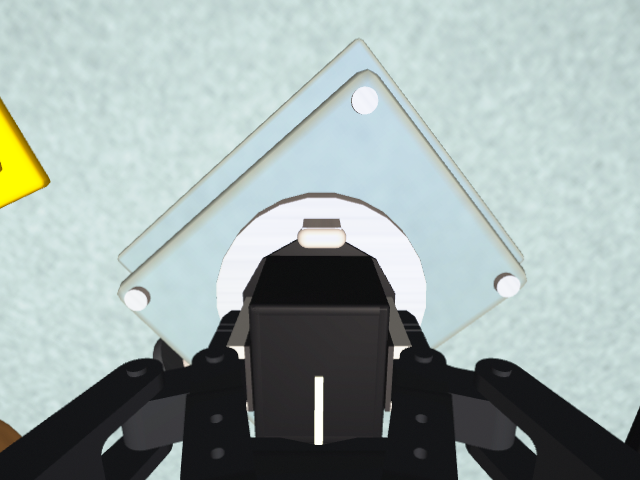

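View pics/s6.png

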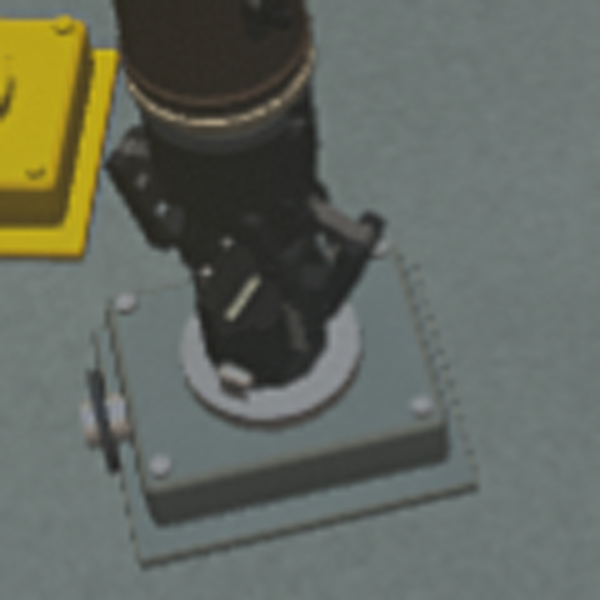

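The force rises at a TCP height of 0.0889, which matches the expected home height of about 0.0887. One more light press, then release.

```bash
python3 -m inch '{"slide":[[0,0,-0.05],[0,0,-0.1],[0,0,-0.1]],"twist":[[0,0,0],[0,0,0],[0,0,0]]}'
python3 -m inch '{"slide":[[0,0,0.2],[0,0,0.2],[0,0,0.2],[0,0,0.2]],"twist":[[0,0,0],[0,0,0],[0,0,0],[0,0,0]]}'
python3 -m inch '{"slide":[[0,0,0],[0,0,0],[0,0,0],[0,0,0],[0,0,0],[0,0,0],[0,0,0],[0,0,0],[0,0,0],[0,0,0]],"twist":[[0,0,0],[0,0,0],[0,0,0],[0,0,0],[0,0,0],[0,0,0],[0,0,0],[0,0,0],[0,0,0],[0,0,0]]}' 1
```

```text
time_s: 12.65
tcp_pos: [0.4771, -0.1976, 0.0888]
eef_rot: [-180.0, -0.1, 40.2]
force: [-5.6, 4.6, 18.5]
opening: 0.0389
time_s: 13.05
tcp_pos: [0.4772, -0.1975, 0.0892]
eef_rot: [180.0, -0.0, 40.2]
force: [-0.4, 2.7, -0.6]
opening: 0.0395
time_s: 14.05
tcp_pos: [0.4771, -0.1975, 0.0893]
eef_rot: [180.0, -0.0, 40.2]
force: [0.5, -0.2, -0.3]
opening: 0.0854
```

Released. I rise straight up and check.

```bash
python3 -m inch '{"slide":[[0,0,0.5],[0,0,1.5],[0,0,3],[0,0,5],[0,0,7],[0,0,9],[0,0,11],[0,0,13],[0,0,14.5],[0,0,15],[0,0,15],[0,0,15]],"twist":[[0,0,0],[0,0,0],[0,0,0],[0,0,0],[0,0,0],[0,0,0],[0,0,0],[0,0,0],[0,0,0],[0,0,0],[0,0,0],[0,0,0]]}'
python3 - <<'E'
from h import *
f=manip.grab_frame("wrist"); cv2.imwrite("pics/w7.png",f["img"][:,:,::-1])
g=manip.grab_frame("scene"); crop(g["img"],200,190,320,310,5,"s7.png")
print(proj(f,[[.4777,-.1983,.114],[.4777,-.1983,.062]]))
n=np.radians(-49.6); R=np.array([[np.cos(n),-np.sin(n)],[np.sin(n),np.cos(n)]])
P=np.array([[-24,20],[-24,-20],[24,-20],[24,20]])/1000@R.T+[.4777,-.1983]
for z in (.114,.122,.130):print(proj(f,np.c_[P,[z]*4]).round(1).tolist())
E
```

```text
time_s: 15.25
tcp_pos: [0.4768, -0.1973, 0.2389]
eef_rot: [-180.0, 0.0, 40.2]
force: [0.1, -0.4, 0.2]
opening: 0.0852
[[319.82738624 235.83384093]
 [319.72149934 216.9037496 ]]
[[351.7, 198.8], [287.7, 199.0], [289.5, 271.0], [350.3, 270.8]]
[[352.7, 201.4], [286.8, 201.6], [288.7, 275.5], [351.2, 275.3]]
[[353.8, 204.0], [285.8, 204.3], [287.8, 280.2], [352.2, 280.0]]
```

View pics/w7.png

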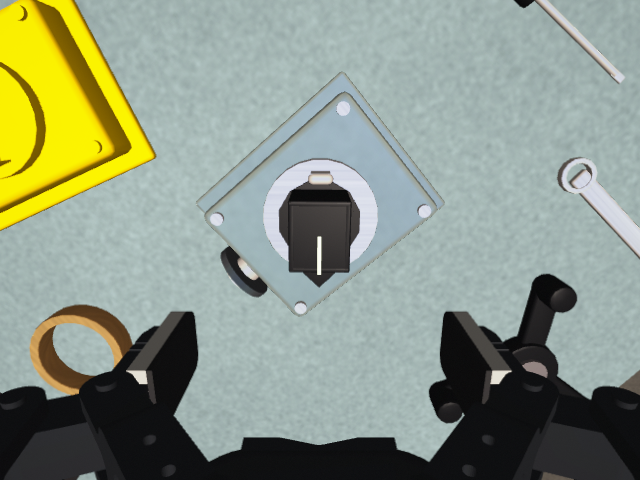

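View pics/s7.png

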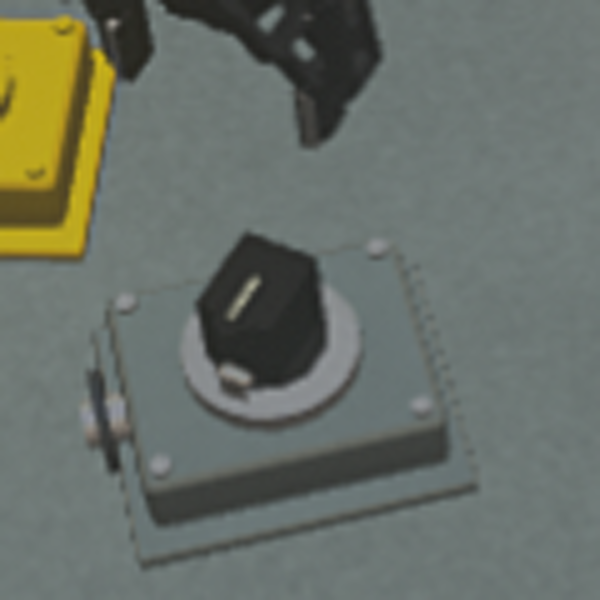

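The knob's top-face front corners, at (290,272) and (350,272), fit the home height: predicted row 271, against about 275 if it sat 8 mm high. The catches overlap the skirt and the bystanders in view look undisturbed. I'm handing in.

```bash
python3 - <<'E'
from bench import manip
print(manip.sign_off())
E
```

```text
the job is handed in; nothing more can be done
None
```

The knob is on the grey drive's shaft, pushed home and released, and I handed the job in at about 15.4 s of the 72 s allowed. I found the flat's angle from the wrist camera at about -49.6°, turned the knob to match, and it slid past the 9 mm stop without force. `sign_off` gave no verdict, so the result rests on my own checks.

- **Height:** the tool stopped rising in force at a height of 0.0888 m, against about 0.0887 m expected for home. A light final press peaked at about 18 N in the readings I took. After release, the picture of the knob's top fits the home height to within 1–2 mm.
- **Catches:** they sit over the skirt in both the wrist and scene pictures. The highest upward force I read on the way through was only about 5 N, below the stated 8–15 N. I read forces only at the end of each move, so the peak was probably missed.
- **Alignment:** the top outline matches the shaft axis to within 1–2 mm, and no tilt is visible.
- **Surroundings:** the fingers are open and the tool is clear, well above the knob. The bystanders visible in the last pictures looked undisturbed, but I did not measure their positions.

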